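# Gauge a tenon, then show it to the inspection camera

## Task

Gently slide the bench caliper shut on the tenon of the oak rail lying between its jaws until both jaws nip the tenon and the thumb-piece's spring gives several millimetres; then draw the jaw well back again with the rail still on its rest. Lift the rail out and hold it up to the inspection camera, tenon first: the middle of the tenon's end at the focus point 120 mm straight in front of the lens, the rail in line with the slanting lens axis and the tenon's cheeks upright. Finish while holding it still there, and leave everything else on the bench where it lies.

Things in the scene. Friction and masses are not known exactly. Their poses are not given: they have to be found in the camera images.
- caliper: Bench caliper, fixed: a steel caliper held level on a grey T-shaped base, 12 mm thick. x points away from the robot (within 0.3 rad), y left, z up; origin at bench height. Beam along y at x = +62 mm, y from -120 to +90 mm, 50 mm above the bench. Two 8 mm thick jaws point to -x, tips at x = +14 mm. A cork-topped rest for the rail, 72 x 26 mm, top at 30 mm, is centred at x = -36, y = +50 mm.
- fixed_jaw: The fixed left jaw of the caliper. Its measuring face looks to the caliper's -y, lies at y = +60 mm of the caliper frame, mid-height 47 mm above the bench.
- jaw (a joint): The sliding jaw: its value is the gap between the two jaws in m (0 = shut, 0.07 = fully open). It slides along the caliper's y, +y shuts it; it stays where it is left (friction about 1 N). Starts 0.036 to 0.050.
- jaw_face (a point): Point on the measuring face of the sliding jaw, 47 mm above the bench; it moves with the jaw.
- thumb_grip (a point): Point in the steel thumb-piece of the sliding jaw, 13 mm below its top, 78 mm above the bench. It is an upright block 12 mm along the caliper's y, 24 mm along x, 37 mm high, standing on the jaw's black housing (top 54 mm above the bench); pinch it from above. Pushing it to +y shuts the jaw, pulling it to -y opens it.
- thumb (a joint): How far the thumb-piece is pushed in on its measuring spring, relative to the housing, in m: 0 to 0.008, towards +y, 0.9 N per mm, springs back when let go. While the jaw runs freely it reads about 0.001; once the jaws nip the tenon it grows with every further mm. A proper reading needs 4 to 7 mm, held for half a second.
- rail_grip (a point): Centre of the square part (95 mm long, 34 x 34 mm) of the oak rail that lies on the caliper's rest, tenon between the jaws. x along the rail to the tenon (as it lies, nearly the caliper's x), y across, z up. 0.1 kg. The tenon goes on 35 mm, 14 mm thick across y, 34 mm high; its broad cheeks are the faces across y. The square part overhangs the rest at both sides.
- tenon_end (a point): Middle of the end face of that rail's tenon, 82.5 mm from rail_grip along the rail's x.
- rail: The same rail; origin at the centre of its underside, half-way along its 130 mm, axes as rail_grip.
- camera_head: Inspection camera on a fixed bench stand with a 0.41 m post: a grey ribbed box with ring light and black lens. Origin: centre of the lens's front. x points from the lens back into the camera along the lens axis, 0.35 rad (20 degrees) upwards, away from the robot; y is level, to the left. It looks along its -x.
- focus (a point): The focus point in the air: on the lens axis, 120 mm in front of the lens, 240 mm above the bench. Same axes as camera_head. The middle of the tenon's end belongs here, with the rail's x along this x (towards the lens) and the rail's y along this y.
- spare_rail_1: Bystander: a rail of the same make lying on the bench at the left, not in the caliper. Leave it.
- spare_rail_2: Bystander: a second such rail beside it. Leave it.
- try_square: Bystander: try square with a dark stock, 106 x 189 x 15 mm, lying flat.
- pencil_2: Bystander: slim pencil, 7 mm thick, lying in front of the caliper.
- block_plane: Bystander: iron block plane, 58 mm high, at the left.
- chisel_3: Bystander: narrow chisel with a boxwood handle, 242 mm long, near the bench's front edge at the left.

How it is judged:
By the outcome, as a careful person would: the job done as asked, in the order asked, and still so for the second after the job is handed in, while the arm keeps its last pose, push and grip.
It also fails if it takes over 54 s, if anything falls off the work surface, if the arm or the gripper's body presses on something with over 40 N, if the wrist force passes 120 N, or if a joint passes its speed limit or range.

## Robot

A 7-joint arm with a two-finger parallel gripper is mounted at the origin on a cart in front of the work surface, level with it; the furniture and walls round the work are solid. World frame = base frame: x ahead of the robot, y to its left, z up, the work surface at z = 0. Lengths are in m, angles in rad, forces in N, time in s.
With the tool pointing down it reaches from about 0.425 to 0.875 m from the base axis. Payload 4.7 kg.
Tool frame: the origin (TCP) lies at the very end of the fingers, on their centre line; the grasp point (between the pads) lies 19 mm behind it; z points along the fingers, y is the line along which they close (so a half turn about z gives the same grasp; the last joint's range is limited). The gripper opens to 87 mm and grips with 3 to 60 N. Pads are 19 mm wide; open, the fingers measure 117 mm over their backs; the gripper's body (75 mm by 190 mm) begins 51 mm behind the grasp point.
Start: joints at [-1.097, 0.321, -0.07, 1.45, 0.023, 1.371, -0.057], TCP at [0.288, 0.582, 0.223] pointing down, gripper open.
Joint ranges: [-2.86, 2.86], [-0.3, 2.09], [-1.38, 1.24], [0.06, 2.45], [-1.56, 4.7], [0.09, 2.05], [-2.69, 2.69]. Speed limits (rad/s): [2.57, 2.57, 3.14, 3.14, 3.14, 3.14, 3.14].

## Interface

Orientations are given as a rotation vector (axis times angle).
In Python, from bench import ctrl, get_image, job gives the robot as it stands.
- The arm moves only by the shell command python3 -m crank 'ROWS' [FORCE]. ROWS is JSON, a list that holds one entry, the list of rows, each a list of 5 numbers: the shift along the tool's x, y, z in mm, then the turn about the tool's z in rad, then the closure, from -1 (fully open) to 1 (shut), so that 0 is half open. A call has 1 to 10 rows; each row shifts and turns the commanded pose from where the row before left it, along the tool's axes as they then stand; what a row does not reach is not made up. A row lasts 1/12 s, in which the tool goes at most 41.7 mm and 7.16 degrees, less where a joint would pass 70% of its speed; a pose out of reach is approached as far as the arm can. A call with a gripper value outside its range is refused whole. The fingers move at their own pace and stop on an object; FORCE is the grip in N (left out, the last holds). Time passes only in rows, so rows that do not move let the fingers close. It gives the time, the measured TCP pose, the force, the opening and the grip force at its end, in the units of the state.
- ctrl.get_state(): the state, without advancing time (a new reading comes with each control period).
- get_image(name): name is "scene" or "top" or "wrist"; returns a dict with "pixels" (384x512x3 uint8, red, green, blue), "fx", "fy", "cx", "cy" (pixels), "T" (4x4, takes a point from camera to world coordinates); the wrist camera has in their place "T_tool_cam" (4x4, takes a point from camera to tool coordinates, whose origin is the TCP and whose axes are the flange's). Camera axes: x right, y down, z forward; pixel columns grow to the right and rows downward; lengths in m; the calibration is good to about 2 mm. A picture is of the moment at which its call begins: read the wrist's pose just before it. There is no depth.
- job.close_job(): hands the job in; it is judged then, once.
The state is a dict: "time": time; "joint_positions": joint angles; "qd": joint speeds; "joint_torque": joint torques, N m; "position": TCP position; "tool_rot": TCP orientation; "ft_force": force on the tool from outside, world axes, zero at the start; "torque": the same for the moment, N m; "grip_width": opening from 0.0 (shut) to 1.0 (fully open); "grip_force": force on a finger pad.
Only numpy, scipy, OpenCV 4.12 (cv2) and the standard library are available. Lean on these libraries where they do the work, as an engineer would, in place of code of your own. Each camera call takes 0.05 s, during which the arm holds its last target. There are 200 camera calls.

## Working session

There is one attempt and no reset: what is moved stays moved. The work goes in short steps, Python scripts to look and compute and a shell command to move; the robot and the scene stay as the last step left them, time stands still between calls to the robot, and variables do not carry over. Pictures are saved under pics/ and viewed, at most 10 in all, crops included, and the job is handed in when it is done.

```bash
mkdir -p pics; ls
python3 - <<'E'
from bench import ctrl,get_image
import cv2,json
s=ctrl.get_state();print(s)
for n in("scene","top"):
    d=get_image(n);cv2.imwrite(f"pics/{n}0.png",d["pixels"][...,::-1]);print(n,d["fx"],d["fy"],d["cx"],d["cy"],d["T"])
E
```

```text
pics
{'time': 0.0, 'joint_positions': array([-1.09691024,  0.32181833, -0.07010309,  1.45172177,  0.0226187 ,
        1.37078947, -0.05688086]), 'qd': array([0.00083907, 0.0015377 , 0.0008493 , 0.00014663, 0.00085379,
       0.00078205, 0.0003097 ]), 'joint_torque': array([-4.04093162e-04, -4.91270363e+01, -4.04095352e-01, -3.12531531e+01,
       -6.38751592e-02,  4.35203151e-02,  1.67336348e-04]), 'position': array([0.28822814, 0.58196118, 0.22144123]), 'tool_rot': array([-7.15699095e-01, -3.05863953e+00,  3.01678794e-03]), 'ft_force': array([-0.67517309, -0.01611655, -0.10361915]), 'torque': array([-0.00566791, -0.03461694, -0.01117291]), 'grip_force': 0.0, 'grip_width': 1.0010808619984535}
scene 425.70635329452074 425.70635329452074 250.9900149282168 195.0561533404362 [[-0.50365813 -0.44106662  0.74282483 -0.56033551]
 [-0.86382075  0.2689871  -0.4259808   0.80444402]
 [-0.01192439 -0.8562162  -0.51648004  0.90601586]
 [ 0.          0.          0.          1.        ]]
top 427.48499735087165 427.48499735087165 252.3965613748284 193.13305059938915 [[-8.45366552e-04 -9.91432655e-01  1.30616138e-01  3.52330577e-01]
 [-9.99990547e-01  1.39521061e-03  4.11816496e-03  1.93010978e-01]
 [-4.26512024e-03 -1.30611422e-01 -9.91424463e-01  1.41778168e+00]
 [ 0.00000000e+00  0.00000000e+00  0.00000000e+00  1.00000000e+00]]
```

View pics/top0.png

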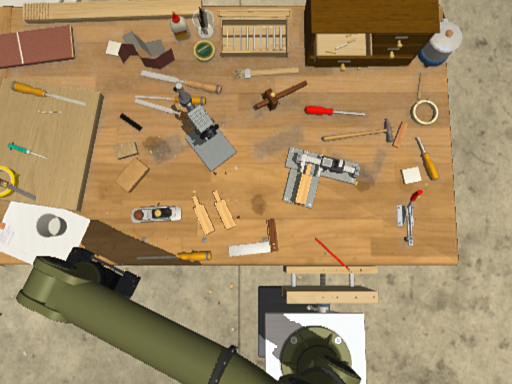

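View pics/scene0.png

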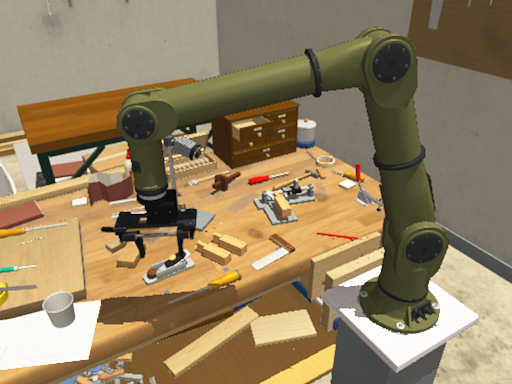

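The top view shows the caliper at about (320,175), its rail at (304,188), and the camera head at (203,120) with its plate at (212,150). The spare rails are at (210,213). Next I'll enlarge the caliper and the camera head.

```bash
cat > h.py <<'E'
import numpy as np,cv2
from scipy.spatial.transform import Rotation as R
from bench import ctrl,get_image
def ray(d,u,v,z,T=None):
    T=d["T"] if T is None else T
    r=T[:3,:3]@[(u-d["cx"])/d["fx"],(v-d["cy"])/d["fy"],1]
    return T[:3,3]+r*(z-T[2,3])/r[2]
def proj(d,P,T=None):
    T=d["T"] if T is None else T
    p=(np.atleast_2d(P)-T[:3,3])@T[:3,:3]
    return np.c_[d["fx"]*p[:,0]/p[:,2]+d["cx"],d["fy"]*p[:,1]/p[:,2]+d["cy"]]
def tool():
    s=ctrl.get_state();T=np.eye(4);T[:3,:3]=R.from_rotvec(s["tool_rot"]).as_matrix();T[:3,3]=s["position"];return T
E
python3 - <<'E'
from h import *
d=get_image("top");p=d["pixels"][...,::-1]
a=cv2.resize(p[140:215,275:370],None,fx=6,fy=6,interpolation=cv2.INTER_CUBIC)[:, :]
s=get_image("scene")["pixels"][...,::-1]
b=cv2.resize(s[125:225,150:325],None,fx=4,fy=4,interpolation=cv2.INTER_CUBIC)
c=cv2.resize(p[75:175,165:245],None,fx=5,fy=5,interpolation=cv2.INTER_CUBIC)
cv2.imwrite("pics/a.png",a);cv2.imwrite("pics/b.png",b);cv2.imwrite("pics/c.png",c)
E
```

```text
(no output)
```

View pics/a.png

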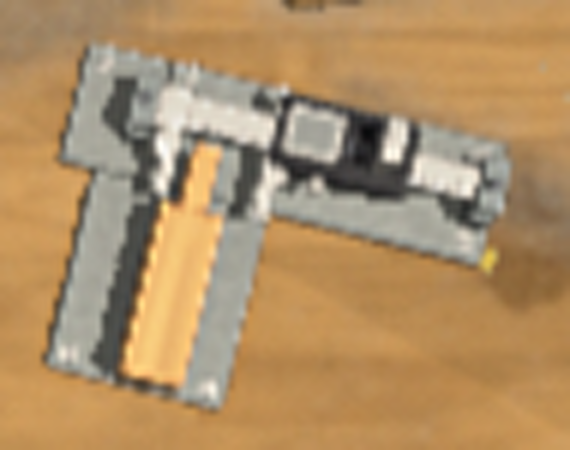

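View pics/c.png

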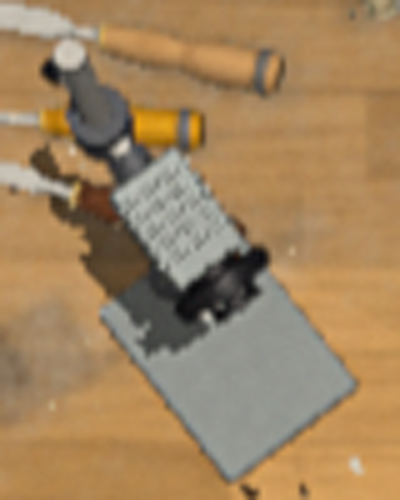

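Crop a: tenon end at (209,145), rear of the rail between (122,375) and (186,388), thumb-piece at (397,140), dial block at (315,133). Crop c: lens at about (228,295), and the plate edge runs (103,312) to (232,482).

Run:
```python
from h import *
d=get_image("top")
A=lambda u,v,z:ray(d,275+(u+.5)/6-.5,140+(v+.5)/6-.5,z)
C=lambda u,v,z:ray(d,165+(u+.5)/5-.5,75+(v+.5)/5-.5,z)
te=A(209,145,.064);rb=A(154,381,.064);th=A(397,140,.091)
print("tenon",te,"rear",rb,"len",np.linalg.norm(te-rb),"yaw",np.arctan2(*(te-rb)[1::-1]))
print("thumb",th)
v=A(160,100,.055)-A(470,180,.055);print("beam yaw",np.arctan2(-v[0],v[1]))
print("lens",C(228,297,.281))
for e in [((103,312),(232,482)),((270,255),(357,383)),((357,383),(232,482))]:
    v=C(*e[0],.01)-C(*e[1],.01);print("edge",C(*e[0],.01),np.arctan2(v[1],v[0]),np.linalg.norm(v))
v=C(113,195,.29)-C(180,288,.29);print(np.arctan2(v[1],v[0]))
w=get_image("wrist");print(w["fx"],w["cx"],w["cy"],w["T_tool_cam"]);T=tool();print(T)
```

```text
tenon [0.62590465 0.01485794 0.064     ] rear [0.49852655 0.04634489 0.064     ] len 0.1312120804581964 yaw -0.2423348189019465
thumb [ 0.62295741 -0.08050479  0.091     ]
beam yaw -0.26026051984593945
lens [0.66527829 0.31292781 0.281     ]
edge [0.72962809 0.42598809 0.01      ] 0.6488414555481484 0.14676349744605036
edge [0.76911063 0.31335061 0.01      ] 0.5893500614944507 0.10691551957834937
edge [0.68023153 0.25392474 0.01      ] -0.8899518945372555 0.10730379543911299
0.6208336319424435
287.3396663981163 254.34471880259647 190.11566719899753 [[-7.29323065e-04 -9.56807634e-01 -2.90720862e-01  7.90287203e-02]
 [ 9.99999453e-01 -4.79913186e-04 -9.29200829e-04 -7.51236219e-04]
 [ 7.49545671e-04 -2.90721381e-01  9.56807461e-01 -1.62368841e-01]
 [ 0.00000000e+00  0.00000000e+00  0.00000000e+00  1.00000000e+00]]
[[-8.96137870e-01  4.43775687e-01 -2.39165094e-04  2.88413371e-01]
 [ 4.43775749e-01  8.96137680e-01 -5.85950928e-04  5.82313464e-01]
 [-4.57059231e-05 -6.31228485e-04 -9.99999800e-01  2.22201808e-01]
 [ 0.00000000e+00  0.00000000e+00  0.00000000e+00  1.00000000e+00]]
```

View pics/b.png

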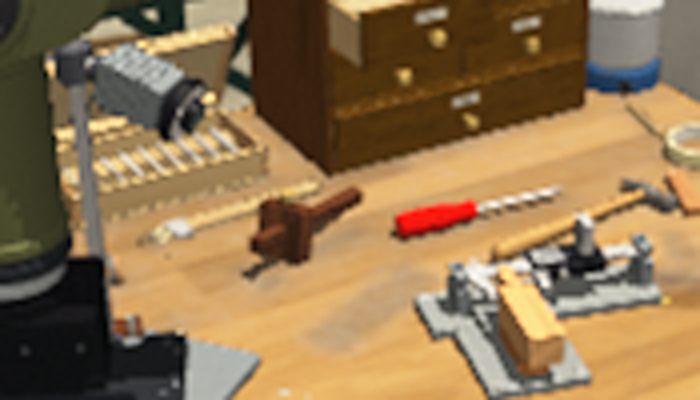

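Scene crop: the thumb-piece at (583,240) stands clear above the housing, the dial is low, and the camera head is at (150,90). I'm moving over the caliper now.

```bash
python3 -m crank '[[[0,0,0,-0.1,-1],[0,0,0,-0.11,-1],[-24.4,-28,0,0,-1],[-24.4,-28,0,0,0],[-24.4,-28,0,0,0.2],[-24.4,-28,0,0,0.2],[-24.4,-28,0,0,0.2],[-24.4,-28,0,0,0.2],[-24.4,-28,0,0,0.2],[-24.4,-28,0,0,0.2]]]' 20
python3 -m crank '[[[-24.4,-28,0,0,0.2],[-24.4,-28,0,0,0.2],[-24.4,-28,0,0,0.2],[-24.4,-28,0,0,0.2],[-24.4,-28,0,0,0.2],[-24.4,-28,0,0,0.2],[-24.4,-28,0,0,0.2],[-24.4,-28,0,0,0.2],[-24.4,-28,0,0,0.2],[-24.4,-28,0,0,0.2]]]'
python3 -m crank '[[[-24.4,-28,0,0,0.2],[-24.4,-28,0,0,0.2],[0,0,0,0,0.2]]]'
python3 - <<'E'
from h import *
T=tool();print(T)
w=get_image("wrist");np.save("w1.npy",T@w["T_tool_cam"])
cv2.imwrite("pics/w1.png",cv2.resize(w["pixels"][...,::-1],(768,576),interpolation=cv2.INTER_CUBIC))
E
```

```text
time: 1.13
position: [0.4228, 0.3154, 0.2228]
tool_rot: [0.391, 3.117, 0.001]
ft_force: [1.3, -0.2, 0.4]
grip_width: 0.552
grip_force: 0.0
time: 1.97
position: [0.59, -0.0161, 0.2228]
tool_rot: [0.391, 3.117, 0.001]
ft_force: [1.0, 1.3, 1.0]
grip_width: 0.4
grip_force: 0.0
time: 2.22
position: [0.6239, -0.0907, 0.2223]
tool_rot: [0.407, 3.113, -0.01]
ft_force: [-0.8, -1.0, 0.5]
grip_width: 0.401
grip_force: 0.0
[[-0.96633717  0.25727702  0.00100688  0.62394506]
 [ 0.25726504  0.96631812 -0.00663308 -0.09065088]
 [-0.0026795  -0.00615075 -0.99997749  0.22230194]
 [ 0.          0.          0.          1.        ]]
```

View pics/w1.png

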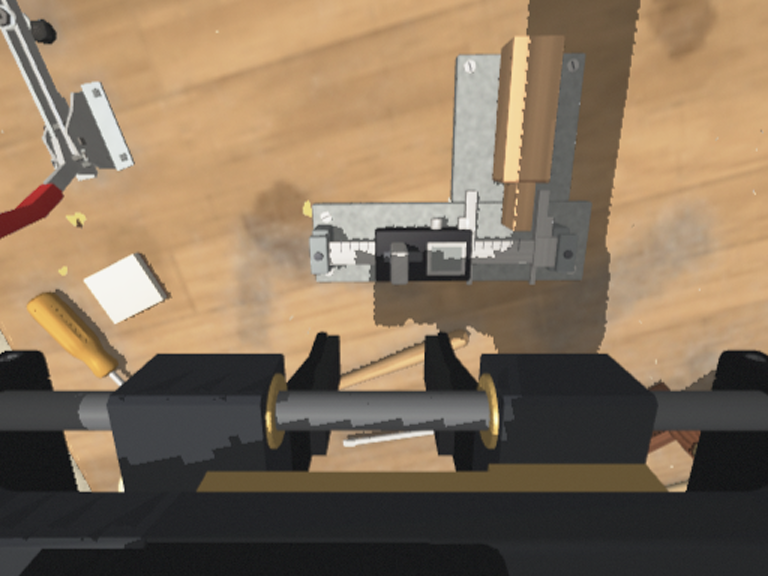

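Wrist view, pixels at 1.5x: thumb top at (399,263), rail top rear right corner (564,38), front right (550,180), tenon end about (526,232), sliding jaw at (472,210), fixed jaw at (543,210).

Run:
```python
from h import *
w=get_image("wrist");T=np.load("w1.npy");t=tool()
P=lambda u,v,z:ray(w,(u+.5)/1.5-.5,(v+.5)/1.5-.5,z,T)
th=P(399,263,.091);print("thumb",th,"in tool",t[:3,:3].T@(th-t[:3,3]))
a=P(564,38,.064);b=P(550,180,.064);print("railR",a,b,np.linalg.norm(a-b),np.arctan2(*(b-a)[1::-1]))
print("tenon end",P(526,232,.064))
v=P(313,203,.012)-P(590,202,.012);print("base front yaw",np.arctan2(v[0],-v[1]),np.linalg.norm(v))
v=P(312,280,.012)-P(582,279,.012);print("base back",np.arctan2(v[0],-v[1]))
v=P(538,215,.05)-P(478,215,.05);print("gap",np.linalg.norm(v))
# yaw direction of tool
print(np.arctan2(-t[0,1],t[1,1]))
```

```text
thumb [ 0.62063037 -0.07935812  0.091     ] in tool [0.00302148 0.00309905 0.13113015]
railR [0.50721982 0.06263859 0.064     ] [0.59556794 0.04027847 0.064     ] 0.09113377859406697 -0.2478857735384041
tenon end [0.62860763 0.01740404 0.064     ]
base front yaw -0.25661759456099287 0.23586964318720932
base back -0.25504541728894903
gap 0.04618908676112973
-0.2537531190515602
```

```bash
python3 -m crank '[[[2,2.5,20,0,0.2],[0,0,36,0,0.2],[0,0,36,0,0.2],[0,0,36,0,0.2],[0,0,24,0,0.2],[0,0,9,0,0.2],[0,0,0,0,0.2],[0,0,0,0,0.2]]]' 20
python3 -m crank '[[[0,0,0,0,0.6],[0,0,0,0,0.8],[0,0,0,0,0.9],[0,0,0,0,0.9],[0,0,0,0,0.9],[0,0,0,0,0.9]]]' 20
```

```text
time: 2.98
position: [0.6222, -0.0768, 0.0626]
tool_rot: [0.389, 3.116, 0.001]
ft_force: [0.3, -0.5, 0.7]
grip_width: 0.399
grip_force: 0.0
time: 3.48
position: [0.6221, -0.0781, 0.0624]
tool_rot: [0.392, 3.116, 0.0]
ft_force: [-0.9, -0.3, 3.7]
grip_width: 0.134
grip_force: 20.0
```

```bash
python3 -m crank '[[[0,1.5,0,0,0.9],[0,2.5,0,0,0.9],[0,2.5,0,0,0.9],[0,2.5,0,0,0.9],[0,2.5,0,0,0.9],[0,2.5,0,0,0.9],[0,2.5,0,0,0.9],[0,2.5,0,0,0.9],[0,2,0,0,0.9],[0,2,0,0,0.9]]]'
python3 -m crank '[[[0,1.5,0,0,0.9],[0,0,0,0,0.9],[0,0,0,0,0.9]]]'
python3 - <<'E'
from h import *
print(tool()[:3,1]@ctrl.get_state()["ft_force"],tool()[:3,1])
w=get_image("wrist");p=w["pixels"][...,::-1]
cv2.imwrite("pics/w2.png",cv2.resize(p[60:230,180:420],None,fx=3,fy=3,interpolation=cv2.INTER_CUBIC))
E
```

```text
time: 4.32
position: [0.628, -0.0555, 0.0624]
tool_rot: [0.391, 3.116, 0.0]
ft_force: [-0.2, -1.8, 5.1]
grip_width: 0.136
grip_force: 20.0
time: 4.57
position: [0.6284, -0.0539, 0.0624]
tool_rot: [0.391, 3.116, 0.0]
ft_force: [-0.8, -0.2, 5.0]
grip_width: 0.134
grip_force: 20.0
-0.3551870324725544 [2.47068252e-01 9.68997976e-01 4.49534780e-04]
```

View pics/w2.png

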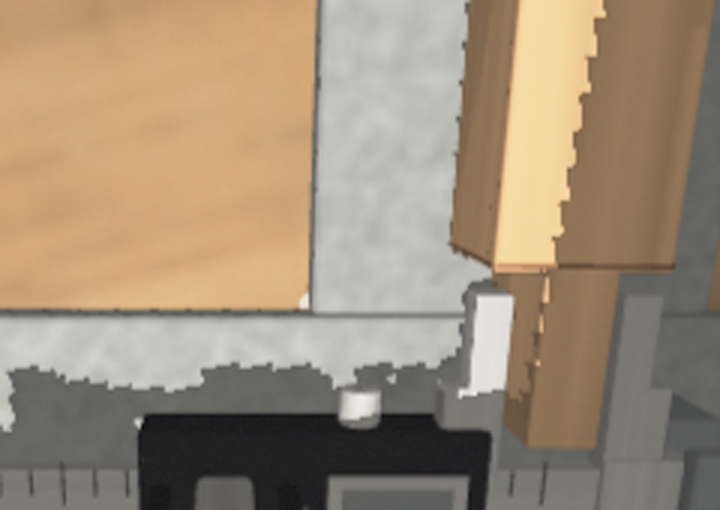

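The gap is about 22 mm by scale, with the jaw (512) close to the tenon and the fixed jaw at 622, so roughly 8 mm remain before the nip.

```bash
python3 -m crank '[[[0,2,0,0,0.9],[0,2,0,0,0.9],[0,2,0,0,0.9],[0,0,0,0,0.9],[0,0,0,0,0.9]]]'
for i in 1 2 3; do python3 -m crank '[[[0,1.5,0,0,0.9],[0,0,0,0,0.9],[0,0,0,0,0.9]]]'|grep -E "pos|ft"; done
```

```text
time: 5.03
position: [0.6299, -0.0482, 0.0624]
tool_rot: [0.391, 3.116, 0.0]
ft_force: [-1.5, -0.5, 5.6]
grip_width: 0.139
grip_force: 20.0
position: [0.6302, -0.047, 0.0624]
ft_force: [-1.3, -0.2, 5.5]
position: [0.6304, -0.0461, 0.0624]
ft_force: [-0.5, -2.2, 5.7]
position: [0.6307, -0.0451, 0.0624]
ft_force: [-2.0, -2.8, 5.8]
```

```bash
for i in 1 2; do python3 -m crank '[[[0,1.5,0,0,0.9],[0,0,0,0,0.9]]]'|grep -E "pos|ft"; python3 -m crank '[[[0,0,0,0,0.9]]]'|grep -E "pos|ft"; done
python3 - <<'E'
from h import *
F=[]
for i in range(4):
    w=get_image("wrist");F.append(ctrl.get_state()["ft_force"])
print(np.round(F,2),np.array(F)@tool()[:3,1])
p=w["pixels"][...,::-1]
cv2.imwrite("pics/w3.png",cv2.resize(p[120:230,230:420],None,fx=4,fy=4,interpolation=cv2.INTER_CUBIC))
E
```

```text
position: [0.631, -0.0439, 0.0624]
ft_force: [-0.7, -3.5, 6.0]
position: [0.6309, -0.0441, 0.0624]
ft_force: [-1.1, -4.5, 7.0]
position: [0.6312, -0.0429, 0.0624]
ft_force: [-2.0, -4.6, 5.1]
position: [0.6312, -0.0432, 0.0624]
ft_force: [-1.5, -3.3, 6.4]
[[-1.81 -4.93  6.27]
 [-1.56 -3.49  5.77]
 [-1.16 -4.18  6.18]
 [-1.82 -4.25  5.08]] [-5.23543895 -3.77984385 -4.3515756  -4.58126044]
```

View pics/w3.png

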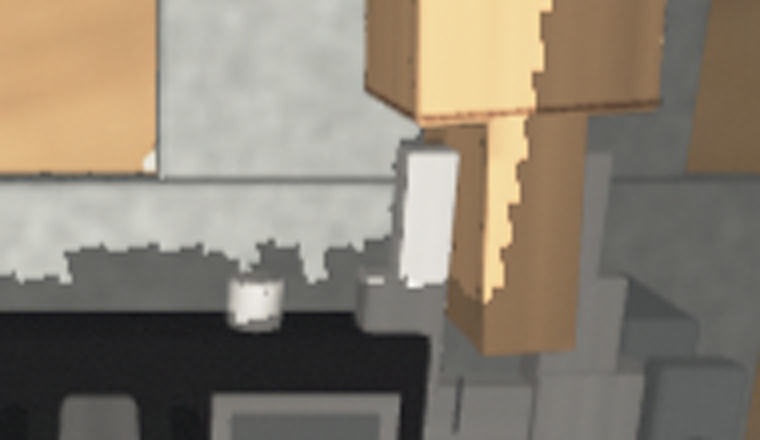

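Both jaws now touch the tenon (458 and 585), and the spring force is about 4.5 N, or 5 mm. I'll add a touch more, hold, then draw back.

```bash
python3 -m crank '[[[0,0.6,0,0,0.9],[0,0,0,0,0.9],[0,0,0,0,0.9],[0,0,0,0,0.9],[0,0,0,0,0.9],[0,0,0,0,0.9],[0,0,0,0,0.9],[0,0,0,0,0.9],[0,0,0,0,0.9],[0,0,0,0,0.9]]]' |grep -E "pos|ft"
python3 -m crank '[[[0,-1.5,0,0,0.9],[0,-2,0,0,0.9],[0,-2,0,0,0.9],[0,-2,0,0,0.9],[0,-2.5,0,0,0.9],[0,-3,0,0,0.9],[0,-3,0,0,0.9],[0,-3,0,0,0.9],[0,-3,0,0,0.9],[0,-3,0,0,0.9]]]'|grep -E "pos|ft"
python3 -m crank '[[[0,-3,0,0,0.9],[0,-3,0,0,0.9],[0,-3,0,0,0.9],[0,-2,0,0,0.9],[0,-1,0,0,0.9],[0,0,0,0,0.9],[0,0,0,0,0.7],[0,0,0,0,0.3],[0,0,0,0,0.2],[0,0,0,0,0.2]]]'
```

```text
position: [0.6312, -0.0429, 0.0624]
ft_force: [-1.9, -3.9, 5.8]
position: [0.6259, -0.0635, 0.0624]
ft_force: [-0.5, 0.4, 4.7]
time: 8.98
position: [0.6216, -0.076, 0.061]
tool_rot: [-0.391, -3.116, 0.0]
ft_force: [-0.1, -0.4, -0.0]
grip_width: 0.299
grip_force: 0.0
```

```bash
python3 -m crank '[[[0,0,-25,0,0.2],[0,0,-35,0,0.2],[0,0,-35,0,-0.2],[30,28,-10,0,-0.38],[30,28,0,0,-0.38],[30,28,0,0,-0.38],[11,9.5,0,0,-0.38],[0,0,0,0,-0.38],[0,0,0,0,-0.38]]]'
python3 - <<'E'
from h import *
T=tool();print(T)
w=get_image("wrist");np.save("w4.npy",T@w["T_tool_cam"])
cv2.imwrite("pics/w4.png",cv2.resize(w["pixels"][...,::-1],(768,576),interpolation=cv2.INTER_CUBIC))
E
```

```text
time: 9.73
position: [0.5473, 0.0396, 0.1665]
tool_rot: [0.388, 3.117, 0.0]
ft_force: [-0.7, 0.0, 0.3]
grip_width: 0.682
grip_force: 0.0
[[-9.69542834e-01  2.44921529e-01  3.70175308e-04  5.47251064e-01]
 [ 2.44921558e-01  9.69542897e-01  3.50948894e-05  3.96268081e-02]
 [-3.50305346e-04  1.24689912e-04 -9.99999931e-01  1.66473612e-01]
 [ 0.00000000e+00  0.00000000e+00  0.00000000e+00  1.00000000e+00]]
```

View pics/w4.png

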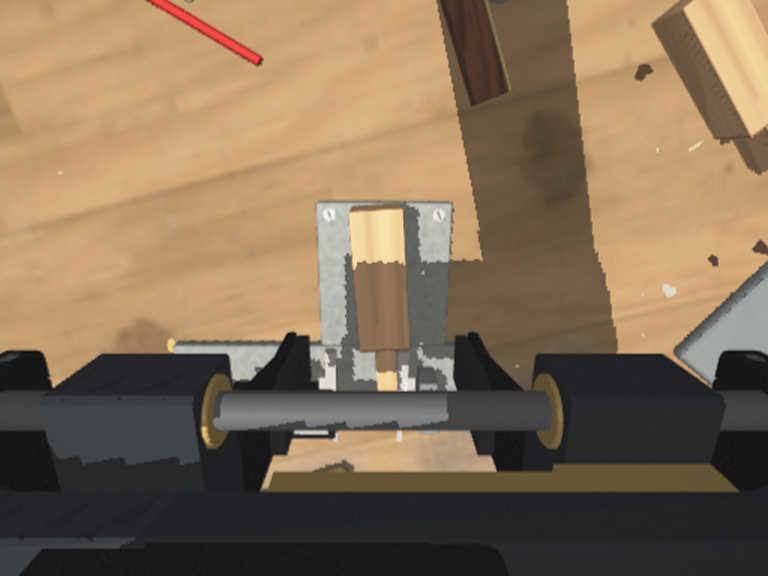

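The rail is still on its rest. Its top corners are rear (351,211), (404,208) and front (359,350), (408,350). The jaw is open, with jaws at (330,375) and (400,400). The pencil tip is at (260,62) and the square's end at (490,100).

Run:
```python
from h import *
w=get_image("wrist");T=np.load("w4.npy");t=tool()
P=lambda u,v,z:t[:3,:3].T@(ray(w,(u+.5)/1.5-.5,(v+.5)/1.5-.5,z,T)-t[:3,3])*1000
for n,q in dict(rl=(351,211,.064),rr=(404,208,.064),fl=(359,350,.064),fr=(408,350,.064),baserearL=(317,202,.012),baserearR=(452,203,.012),pencil=(260,62,.007),square=(490,100,.015)).items(): print(n,P(*q).round(1))
```

```text
rl [ 47.6 -18.  102.4]
rr [ 49.5  14.3 102.4]
fl [-45.3 -14.3 102.5]
fr [-45.2  18.7 102.5]
baserearL [ 47.5 -46.2 154.5]
baserearR [ 47.1  51.7 154.4]
pencil [140.  -81.7 159.4]
square [116.   73.4 151.3]
```

```bash
python3 -m crank '[[[1.5,0,20,-0.044,-0.38],[0,0,36,0,-0.38],[0,0,36,0,-0.38],[0,0,30,0,-0.38],[0,0,14,0,-0.38],[0,0,2,0,-0.38],[0,0,0,0,-0.38]]]' 15
python3 -m crank '[[[0,0,0,0,0.1],[0,0,0,0,0.3],[0,0,0,0,0.4],[0,0,0,0,0.4],[0,0,0,0,0.4]]]' 15
```

```text
time: 10.42
position: [0.5459, 0.0374, 0.0275]
tool_rot: [-0.326, -3.123, 0.003]
ft_force: [0.2, -0.0, 0.5]
grip_width: 0.685
grip_force: 0.0
time: 10.83
position: [0.5467, 0.0393, 0.0293]
tool_rot: [0.322, 3.124, 0.001]
ft_force: [-0.0, -1.2, 1.0]
grip_width: 0.397
grip_force: 0.9
```

```bash
python3 -m crank '[[[0,0,0,0,0.4],[0,0,-8,0,0.4],[0,0,-12,0,0.4],[15,0,0,0,0.4],[20,0,0,0,0.4],[20,0,0,0.044,0.4],[6.5,0,0,0,0.4],[0,0,0,0,0.4],[0,0,0,0,0.4]]]' 15
python3 -m crank '[[[0,0,10,0,0.4],[0,0,6,0,0.4],[0,0,0,0,0.4],[0,0,0,0,0.4]]]' 6
```

```text
time: 11.58
position: [0.487, 0.0523, 0.0493]
tool_rot: [0.389, 3.115, 0.001]
ft_force: [-0.3, -0.8, -0.9]
grip_width: 0.392
grip_force: 14.9
time: 11.92
position: [0.4856, 0.0516, 0.0314]
tool_rot: [-0.392, -3.115, 0.002]
ft_force: [-0.8, 0.3, -1.3]
grip_width: 0.388
grip_force: 6.0
```

```bash
python3 -m crank '[[[0,0,2,0,0.4],[0,0,2,0,0.4],[0,0,2,0,0.4],[0,0,2,0,0.4],[0,0,2,0,0.4],[0,0,2,0,0.4],[0,0,1.5,0,0.4],[0,0,0,0,0.4],[0,0,0,0,0.4]]]' 6
python3 - <<'E'
from h import *
T=tool();print(T[:3,3])
w=get_image("wrist");np.save("w5.npy",T@w["T_tool_cam"]);cv2.imwrite("pics/w5.png",w["pixels"][...,::-1])
d=get_image("scene");cv2.imwrite("pics/s5.png",d["pixels"][...,::-1])
p=proj(d,T[:3,3])[0];print(p);u,v=p.astype(int)
a=cv2.resize(d["pixels"][v-50:v+40,u-60:u+60,::-1],None,fx=6,fy=6,interpolation=cv2.INTER_CUBIC)
cv2.imwrite("pics/s5c.png",a)
E
```

```text
time: 12.67
position: [0.486, 0.0519, 0.0188]
tool_rot: [0.391, 3.117, -0.0]
ft_force: [0.0, -0.6, -1.5]
grip_width: 0.391
grip_force: 6.0
[0.4860238  0.05194778 0.01877445]
[287.53886011 221.25002228]
```

View pics/s5c.png

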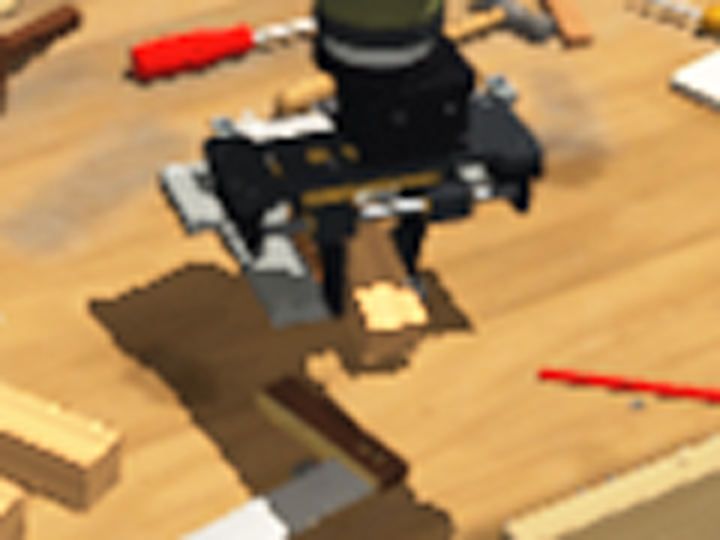

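The rail's rear end hangs low and lit at about (390,310), with the grip well clear of the square and pencil. That was my last viewed picture, so from here I measure in code. I'll firm the grip and lift, saving wrist frames from several positions.

```bash
cat > snap.py <<'E'
import sys;from h import *
T=tool();w=get_image("wrist");np.savez(sys.argv[1],p=w["pixels"],T=T)
E
python3 -m crank '[[[0,0,0,0,0.5],[0,0,0,0,0.5],[0,0,-8,0,0.5],[0,0,-20,0,0.5],[0,0,-36,0,0.5]]]' 40
python3 snap.py f1
python3 -m crank '[[[0,0,-36,0,0.5],[0,0,-36,0,0.5],[0,0,-20,-0.05,0.5],[0,0,-14,-0.1,0.5],[0,0,0,-0.11,0.5],[0,0,0,-0.11,0.5],[0,0,0,0,0.5]]]'; python3 snap.py f2
python3 -m crank '[[[0,0,0,-0.11,0.5],[0,0,0,-0.11,0.5],[0,20,0,-0.11,0.5],[0,30,0,-0.1,0.5],[0,30,0,-0.1,0.5],[0,0,0,0,0.5]]]'; python3 snap.py f3
```

```text
time: 13.18
position: [0.4829, 0.0513, 0.081]
tool_rot: [-0.391, -3.111, 0.005]
ft_force: [0.9, -0.2, -1.8]
grip_width: 0.389
grip_force: 40.0
time: 13.82
position: [0.4863, 0.0519, 0.19]
tool_rot: [-0.193, 3.134, 0.001]
ft_force: [-0.2, 0.5, -1.2]
grip_width: 0.391
grip_force: 40.0
time: 14.37
position: [0.4475, 0.1292, 0.1887]
tool_rot: [1.015, -2.972, -0.005]
ft_force: [-0.0, 0.1, -1.8]
grip_width: 0.388
grip_force: 40.0
```

```bash
cat > fit.py <<'E'
import sys;from h import *
from scipy.optimize import differential_evolution,minimize
F=[np.load(f)["p"].astype(float) for f in sys.argv[1:]]
A=np.array(F);st=(A.max(0)-A.min(0)).max(-1)
M=cv2.medianBlur((st<30).astype(np.uint8)*255,5)
w=get_image("wrist");C=w["T_tool_cam"]
def pts(th,s,h):  # th pitch, s grasp point along rail from rail_grip, h above centre (m)
    rx=np.array([-np.cos(th),0,-np.sin(th)]);rz=np.array([np.sin(th),0,-np.cos(th)]);y=np.array([0,1,0])
    B=[(x,b,z) for x in(-.0475,.0475) for b in(-.017,.017) for z in(-.017,.017)]
    return np.array([[0,0,-.019]+(x-s)*rx+b*y+(z-h)*rz for x,b,z in B])
R0=205
def cost(q):
    m=np.zeros_like(M);cv2.fillConvexPoly(m,cv2.convexHull((proj(w,pts(*q),C)*16).astype(np.int32)),255,shift=4)
    a,b=m[:R0]>0,M[:R0]>0
    return -(a&b).sum()/(a|b).sum()
if __name__=="__main__":
    n,l,S,c=cv2.connectedComponentsWithStats(M[:R0]);k=1+np.argmax(S[1:,4]);M[:R0]=(l==k)*255;print(S[k])
    rows=np.arange(S[k][1],R0,6);print([(r,*np.where(M[r])[0][[0,-1]]) for r in rows if M[r].any()])
    r=differential_evolution(cost,[(-.1,.7),(-.02,.02),(-.01,.01)],seed=1,popsize=20);print(r.x,r.fun)
    for th in(.25,.3,.35,.4,.45):
        q=min((minimize(lambda v:cost((th,*v/1000)),[a,b],method="Nelder-Mead") for a in(-4,3) for b in (-2,2)),key=lambda r:r.fun);print(th,q.x,q.fun)
    print("level",cost((0,0,0)))
E
python3 fit.py f1.npz f2.npz f3.npz
```

```text
[   24     0   282   150 15666]
[(np.int64(0), np.int64(110), np.int64(212)), (np.int64(6), np.int64(92), np.int64(225)), (np.int64(12), np.int64(72), np.int64(210)), (np.int64(18), np.int64(52), np.int64(202)), (np.int64(24), np.int64(32), np.int64(216)), (np.int64(30), np.int64(25), np.int64(215)), (np.int64(36), np.int64(70), np.int64(220)), (np.int64(42), np.int64(81), np.int64(228)), (np.int64(48), np.int64(84), np.int64(242)), (np.int64(54), np.int64(102), np.int64(250)), (np.int64(60), np.int64(102), np.int64(273)), (np.int64(66), np.int64(109), np.int64(283)), (np.int64(72), np.int64(117), np.int64(290)), (np.int64(78), np.int64(126), np.int64(300)), (np.int64(84), np.int64(133), np.int64(302)), (np.int64(90), np.int64(140), np.int64(304)), (np.int64(96), np.int64(148), np.int64(304)), (np.int64(102), np.int64(155), np.int64(292)), (np.int64(108), np.int64(164), np.int64(283)), (np.int64(114), np.int64(170), np.int64(277)), (np.int64(120), np.int64(179), np.int64(255)), (np.int64(126), np.int64(189), np.int64(248)), (np.int64(132), np.int64(197), np.int64(253)), (np.int64(138), np.int64(210), np.int64(252)), (np.int64(144), np.int64(217), np.int64(225))]
[ 0.41017374  0.01998155 -0.00954123] -0.03502851711026616
0.25 [-4. -2.] 0.0
0.3 [-4. -2.] 0.0
0.35 [-4. -2.] 0.0
0.4 [-4. -2.] 0.0
0.45 [-4. -2.] 0.0
level 0.0
```

Run:
```python
from h import *
d=get_image("top");s=get_image("scene");im=cv2.imread("pics/top0.png")
hsv=cv2.cvtColor(im,cv2.COLOR_BGR2HSV)
m=((hsv[...,1]<45)&(hsv[...,2]>90)&(hsv[...,2]<200)).astype(np.uint8)*255
m[:125]=0;m[175:]=0;m[:,:180]=0;m[:,242:]=0
n,l,S,c=cv2.connectedComponentsWithStats(m);k=1+np.argmax(S[1:,4]);print(S[k])
cn=cv2.findContours((l==k).astype(np.uint8),0,1)[0];q=np.vstack(cn)[:,0]
W=np.array([ray(d,u,v,.008)[:2] for u,v in q]).astype(np.float32)
r=cv2.minAreaRect(W);print("rect",r,np.deg2rad(r[2]))
# edge fits at known plate edges
C=lambda u,v:(165+(u+.5)/5-.5,75+(v+.5)/5-.5)
for a,b in [((103,312),(232,482)),((270,255),(357,383)),((357,383),(232,482))]:
    a=ray(d,*C(*a),.008)[:2];b=ray(d,*C(*b),.008)[:2];t=(b-a)/np.linalg.norm(b-a);nn=np.array([-t[1],t[0]])
    f=(W-a)@nn;g=(W-a)@t;L=np.linalg.norm(b-a);e=W[(abs(f)<.006)&(g>.01)&(g<L-.01)]
    vx=cv2.fitLine(e,cv2.DIST_HUBER,0,.01,.01).ravel();print(len(e),np.arctan2(vx[1],vx[0]),vx[2:])
def tri(pt,ps):
    A=[];B=[]
    for D,(u,v) in((d,pt),(s,ps)):
        r=D["T"][:3,:3]@[(u-D["cx"])/D["fx"],(v-D["cy"])/D["fy"],1];r/=np.linalg.norm(r);Q=np.eye(3)-np.outer(r,r);A.append(Q);B.append(Q@D["T"][:3,3])
    A=np.vstack(A);B=np.hstack(B);x=np.linalg.lstsq(A,B,rcond=None)[0];return x,np.linalg.norm(A@x-B)
print("lens",tri(C(228,292),(150+187/4,125+109/4)))
print("posttop",tri(C(70,52),(150+75/4,125+48/4)))
np.save("plate.npy",W)
```

```text
[185 129  51  42 965]
rect ((0.7040628790855408, 0.3415674865245819), (0.14774596691131592, 0.10846889019012451), 38.02228927612305) 0.6636141370140786
31 0.66380936 [0.67170435 0.38341367]
11 0.6359999 [0.70526   0.2757475]
20 -0.9163052 [0.6450835 0.299217 ]
lens (array([0.66549813, 0.31143673, 0.28885587]), np.float64(0.001111870732426022))
posttop (array([0.77974588, 0.3800742 , 0.32269703]), np.float64(0.02283989468521676))
```

Run:
```python
from h import *
a=cv2.imread("pics/scene0.png",0);print("scene rows140-165 cols184-208");print("\n".join(f"{r} "+" ".join(f"{x:3d}" for x in a[r,184:208]) for r in range(140,166)))
a=cv2.imread("pics/top0.png",0);print("top rows120-144, cols 196-224");print("\n".join(f"{r} "+" ".join(f"{x:3d}" for x in a[r,196:224]) for r in range(120,144)))
d=get_image("top");s=get_image("scene")
ax=np.array([np.cos(.655)*np.cos(.35),np.sin(.655)*np.cos(.35),np.sin(.35)]);y=np.array([-np.sin(.655),np.cos(.655),0]);z=np.cross(ax,y)
for L in(np.array([.6655,.3114,.281]),np.array([.6655,.3114,.281])-.006*ax):
  ang=np.linspace(0,2*np.pi,9)[:-1]
  for r in(0,.015,.03):
    P=L+r*(np.cos(ang)[:,None]*y+np.sin(ang)[:,None]*z)
    print(r,"S",proj(s,P).round(0).astype(int).tolist(),"T",proj(d,P).round(0).astype(int).tolist())
```

```text
scene rows140-165 cols184-208
140 190 182 152 168 198 176 153 139 119 116 100 101 102 102 102 102 102 103 103 103 100  94  87  80
141 176 156 165 177 181 174 188 173 161 155  95  99 102 101 103 102 102 101 101 102  97  90  79  85
142 175 177 177 162 171 179 169 148 185 182 156 139 100 102 102 102 102 101 102 102  96  87  73  52
143 183 182 158 164 197 185 143 164 190 189 200 163  99 104 106 105 105 103 102 102  95  87  70  42
144 141 152 177 177 184 175 169 189 190 189 167 113  73  78  80  75  92 104 103  99  93  84  63  32
145  86 132 168 167 172 178 186 188 188 162 105  57  39  31  26  20  49  88 103  98  92  90  69  35
146  80 101 102 144 188 192 189 184 155  94  52  57  58  41  35  73  66  71 100  95  93  96 104  98
147  80  84  78 105 147 173 177 146  87  45  55  66  63  65  90 127 111  82  91  90  86  93 133 155
148  81  85  85  80  83 112 122  80  45  43  53  63  56  97 128 131 105 156 209 162  81 107 149 165
149  82  79  82  83  81  80  68  43  35  38  52  53  81 111  94  88 138 219 243 208  93 124 165 168
150  84  79  79  83  84  81  60  33  27  33  42  63  98  97  57  33 13
[... 4857 characters left out ...]
02, 140], [205, 139], [212, 134], [218, 129], [220, 127], [216, 129], [210, 134], [204, 138]]
0 S [[198, 155], [198, 155], [198, 155], [198, 155], [198, 155], [198, 155], [198, 155], [198, 155]] T [[212, 136], [212, 136], [212, 136], [212, 136], [212, 136], [212, 136], [212, 136], [212, 136]]
0.015 S [[196, 157], [197, 154], [199, 152], [200, 151], [200, 153], [199, 156], [197, 159], [196, 159]] T [[208, 139], [209, 138], [213, 136], [216, 133], [216, 132], [215, 133], [211, 136], [209, 138]]
0.03 S [[194, 159], [197, 153], [200, 148], [203, 148], [202, 152], [200, 158], [196, 162], [194, 163]] T [[203, 142], [207, 141], [213, 136], [219, 131], [221, 129], [217, 131], [211, 136], [205, 140]]
```

Lens at about (0.666, 0.312, 0.281) in both cameras, yaw about 0.655, so the focus is about (0.577, 0.243, 0.240). I'm moving there and taking more frames to fit the tilt.

```bash
python3 -m crank '[[[-20,4,0,0,0.5],[-20,4,0,0,0.5],[0,0,0,0,0.5]]]'|grep pos; python3 snap.py f4
python3 -m crank '[[[-20,4,0,0,0.5],[-20,0,0,0,0.5],[-14,0,-2,0,0.5],[0,0,0,0,0.5],[0,0,0,0,0.5]]]'|grep -E "time|pos|rot"; python3 snap.py f5
python3 - <<'E'
from h import *
T=tool();print(T[:3,3],"yaw",np.arctan2(-T[0,1],T[1,1]))
A=np.array([np.load(f"f{i}.npz")["p"].astype(float) for i in range(1,6)])
st=(A.max(0)-A.min(0)).max(-1)
print("cols180-330 step5; rows 60-240 step 6: range")
for r in range(54,246,6):print(r," ".join(f"{int(x):3d}" for x in st[r,180:335:5]))
E
```

```text
position: [0.4796, 0.1562, 0.189]
time: 15.38
position: [0.518, 0.1887, 0.1906]
tool_rot: [1.001, -2.977, 0.001]
[0.51761391 0.18834066 0.19056911] yaw 0.6483581954935508
cols180-330 step5; rows 60-240 step 6: range
54  30 119 128  96  32  25  24  26  27  23  20  20  22  25  28  36  29  30  72 105  98  90  92  55 107 155 194 184 180 185 181
60  29  29  28 103  93  28  27  26  22  25  23  24  23  26  29  29  35  33 109  99  95 101  93 121  94  93 145 184 182 186 186
66  33  29  27  25 102  90  23  24  27  25  25  29  30  29  27  27  25 109  87  94  99  88  46  75  88  88  87 136 107 186 182
72  23  27  30  31  30  99  81  26  23  30  34  34  33  34  34  31 101  85  88  94  85  24  81  81 105  84  81 183 121 130 126
78  25  20  19  19  18  23 103  39  40  32  31  34  35  35  35  34  83  83  95  84 101 124  76  89  78  94  92 190 192 196 102
84  17  15  15  18  20  25  25  31  29  40  45  40  30  36  36  85  88  95  87 104  70  79  91  27  86  94 164 164 199 201  84
90  31  19  16  18  20  24  25  26  28  31  37  50  34  21  84  84  98  97 104  34  84  90  92  82  98  96 159 160 193 135
[... 2503 characters left out ...]
  19  18  18  15  16  15  22  22  16  17  14  16  15  15  32
216  53  18  13  56 114 113 115 114  98 108 107  95  97  98  18  15  96  97  18  17  95  16  17  17  19  20  16  15  15  16  40
222  30  28  20  78 118 120 124   5  89 108 108  96  97  97  95  96  97  98  97  95  94  95  29   4  41  42  42  41  16  14  37
228  27  20  25  64 117 111  19   7  17 108 107 107 108 109 106 107 108 108 108 106 108 106   7   7  41  59  66  41  14  18  17
234  24  21  23  54 113 109   6   8  17  19  22  20  26  20  19  19  22  30  20  21  20  20   6   5   5  63  64  44  27  26  21
240   3   4  11  62 107   3   9   6  17  20  19  20  20  19 112  78  78  22  21 113  70  64   8   6   5  29  39  42   6   7   5
```

```bash
cat > edge.py <<'E'
import fit,numpy as np,sys
from h import *
A=np.array(fit.F);st=(A.max(0)-A.min(0)).max(-1)
for r in range(154,204,4):
    k=np.where(st[r,200:310]<24)[0]+200;k=k[(k>215)&(k<300)]
    # longest run about col 255
    a=b=255
    while st[r,a-1:a].min()<26 or st[r,a-2]<26:a-=1
    while st[r,b+1]<26 or st[r,b+2]<26:b+=1
    print(r,a,b,end="; ")
print()
for c in(232,245,258,270,280):print(c,[int(x) for x in st[148:166,c]])
for q in [(0,0,0),(.2,0,0),(.3,0,0),(.35,0,0),(.4,0,0),(.35,.004,0),(.35,0,.004)]:
    p=proj(fit.w,fit.pts(*q),fit.C).round(1);print(q,"rear bot/top L",p[0],p[1],"R",p[2],p[3],"front top",p[5],p[7])
E
python3 edge.py f1.npz f2.npz f3.npz f4.npz f5.npz
```

```text
154 255 255; 158 255 255; 162 223 287; 166 223 286; 170 223 287; 174 223 287; 178 223 287; 182 223 299; 186 222 300; 190 223 326; 194 223 306; 198 223 288; 202 223 318; 
232 [33, 34, 37, 40, 42, 43, 44, 44, 44, 44, 41, 60, 56, 17, 17, 16, 16, 17]
245 [64, 65, 66, 70, 71, 71, 71, 70, 68, 65, 58, 16, 17, 20, 20, 20, 20, 19]
258 [80, 79, 79, 79, 79, 81, 80, 76, 72, 68, 57, 63, 47, 17, 16, 17, 17, 16]
270 [111, 115, 113, 104, 71, 77, 79, 80, 81, 81, 55, 59, 46, 16, 16, 15, 16, 16]
280 [93, 90, 89, 94, 75, 83, 83, 84, 85, 86, 61, 40, 42, 13, 14, 15, 14, 14]
(0, 0, 0) rear bot/top L [226.6 163.4] [219.7 178.4] R [286.6 163.3] [294.6 178.4] front top [225.8 345.8] [287.7 345.8]
(0.2, 0, 0) rear bot/top L [228.2 167.4] [221.8 168.5] R [284.7 167.4] [292.1 168.4] front top [223.9 353.4] [289.9 353.4]
(0.3, 0, 0) rear bot/top L [229.  170.4] [222.9 165.4] R [283.9 170.4] [290.9 165.3] front top [222.9 355.9] [291.1 355.9]
(0.35, 0, 0) rear bot/top L [229.3 172.1] [223.4 164.2] R [283.5 172.1] [290.3 164.2] front top [222.3 356.8] [291.7 356.8]
(0.4, 0, 0) rear bot/top L [229.6 174. ] [223.9 163.4] R [283.2 174. ] [289.7 163.4] front top [221.8 357.4] [292.3 357.4]
(0.35, 0.004, 0) rear bot/top L [229.3 165.8] [223.5 156.4] R [283.5 165.8] [290.2 156.4] front top [222.4 348.4] [291.6 348.4]
(0.35, 0, 0.004) rear bot/top L [229.8 172.9] [224.2 165.3] R [282.9 172.9] [289.3 165.3] front top [223.2 352.6] [290.7 352.6]
```

Run:
```python
from h import *
for f in("f2","f4","f5"):
    p=np.load(f+".npz")["p"].astype(float)
    for nm,r in(("r166-172",p[166:173,216:232].mean(0)),("R",p[166:173,280:298].mean(0)),("row",p[152:168,238:272].mean(1))):
        print(f,nm,"sum",r.sum(1).astype(int).tolist(),"r-b",(r[:,0]-r[:,2]).astype(int).tolist())
T=tool();s=get_image("scene");cv2.imwrite("pics/s6.png",s["pixels"][...,::-1])
def rail(th,s_=0,h=0):
    rx=np.array([-np.cos(th),0,-np.sin(th)]);rz=np.array([np.sin(th),0,-np.cos(th)]);y=np.array([0,1,0])
    out={}
    for n,(x,b,z) in dict(te_tl=(82.5,7,17),te_tr=(82.5,-7,17),te_bl=(82.5,7,-17),sh_tl=(47.5,17,17),sh_bl=(47.5,17,-17),re_tl=(-47.5,17,17),re_bl=(-47.5,17,-17),re_tr=(-47.5,-17,17)).items():
        q=np.array([0,0,-.019])+(x/1000-s_)*rx+b/1000*y+(z/1000-h)*rz;out[n]=proj(s,T[:3,:3]@q+T[:3,3])[0].round(1).tolist()
    return out
for th in(.25,.35,.45):print(th,rail(th))
p=s["pixels"].astype(int);g=p.sum(2)//3;q=p[...,0]-p[...,2]
u0,v0=(int(x) for x in rail(.35)["te_tl"])
np.save("s6.npy",s["pixels"])
for nm,a in(("gray",g),("r-b",q)):
    print(nm,"cols",u0-14,"..");[print(r," ".join(f"{x:3d}" for x in a[r,u0-14:u0+20])) for r in range(v0-8,v0+24)]
```

```text
f2 r166-172 sum [450, 429, 414, 398, 398, 444, 599, 634, 631, 627, 626, 626, 624, 624, 623, 621] r-b [39, 35, 37, 40, 46, 73, 86, 77, 78, 80, 81, 81, 81, 82, 82, 82]
f2 R sum [605, 603, 603, 601, 604, 609, 594, 496, 246, 262, 262, 262, 265, 263, 263, 265, 263, 262] r-b [85, 85, 86, 86, 85, 85, 88, 87, 39, 41, 42, 41, 42, 42, 42, 42, 42, 42]
f2 row sum [476, 474, 469, 465, 461, 459, 419, 438, 580, 621, 619, 619, 619, 619, 619, 619] r-b [83, 83, 82, 81, 81, 81, 73, 76, 88, 80, 81, 81, 81, 81, 81, 81]
f4 r166-172 sum [473, 479, 481, 484, 470, 418, 582, 629, 626, 624, 622, 621, 621, 619, 618, 617] r-b [85, 86, 86, 86, 83, 73, 89, 79, 80, 81, 82, 81, 82, 83, 84, 84]
f4 R sum [604, 605, 604, 602, 605, 609, 596, 470, 357, 456, 461, 431, 399, 316, 261, 262, 264, 266] r-b [85, 85, 85, 86, 86, 85, 88, 81, 62, 82, 82, 75, 69, 52, 42, 42, 42, 43]
f4 row sum [432, 438, 442, 443, 443, 444, 406, 414, 563, 619, 617, 617, 617, 616, 616, 616] r-b [79, 80, 81, 81, 81, 81, 73, 72, 88, 81, 81, 81, 81, 81, 81, 82]
f5 r166-172 sum [438, 437, 436, 436, 427, 413, 587, 633, 630, 628, 625, 626, 624, 624, 624, 
[... 9322 characters left out ...]

186  48  48  42  43  42  38  35  32  31  37  50  54  58  77  79  75  72  73  76  80  86  91  92  87  90  93  98 101 101  84  34  -6  -1   1
187  41  40  41  47  49  42  35  31  29  37  50  52  56  70  73  72  73  79  85  91  95  98  97  97  98 104 108 109 112  94  32  -6  -2  -1
188  36  40  44  48  48  43  34  30  29  37  50  50  60  74  77  76  81  87  93  98 100 100 100 101 105 110 112 114 118  95  31  -9  -6  -4
189  65  40  40  40  41  39  34  31  31  39  46  38  64  83  86  87  91  94  95  96  99 102 102 105 110 115 117 118 118 109  81  58  39   7
190  70  38  37  34  53  66  51  31  29  32  53  65  81  93  93  93  94  97  98 101 105 107 111 115 119 121 119 120 116 114 108  98  88  74
```

Run:
```python
from h import *
w=get_image("wrist");T=np.load("w4.npy");t=np.linalg.inv(w["T_tool_cam"])
a=cv2.imread("pics/w4.png").astype(float).sum(2)
for rr in(225,240,310,335):
    print(rr,"L",a[rr-2:rr+3,340:368].mean(0).astype(int).tolist(),"R",a[rr-2:rr+3,396:416].mean(0).astype(int).tolist())
    y=(rr+.5)/1.5-.5
    P=ray(w,254,y,.064,T);R_=T[:3,:3];dep=((P-T[:3,3])@R_)[2];print("depth",dep,"34mm =",w["fx"]*.034/dep*1.5,"px in 1.5x")
```

```text
225 L [575, 569, 565, 564, 565, 565, 562, 551, 532, 571, 623, 632, 633, 630, 627, 626, 625, 625, 625, 624, 622, 621, 618, 611, 604, 596, 591, 585] R [606, 605, 604, 604, 607, 606, 603, 439, 283, 296, 298, 297, 292, 290, 291, 295, 299, 299, 298, 293]
depth 0.2654699183281785 34mm = 55.20144458773669 px in 1.5x
240 L [563, 560, 558, 552, 549, 554, 561, 565, 562, 523, 523, 607, 638, 630, 630, 629, 626, 625, 624, 624, 624, 623, 620, 618, 611, 603, 597, 591] R [607, 604, 602, 602, 603, 606, 615, 567, 452, 321, 278, 296, 294, 293, 293, 289, 288, 291, 295, 297]
depth 0.2681917543379267 34mm = 54.64121379302068 px in 1.5x
310 L [539, 536, 535, 539, 534, 519, 388, 271, 286, 291, 292, 290, 291, 291, 290, 281, 288, 325, 340, 336, 334, 334, 335, 333, 334, 334, 333, 332] R [332, 326, 321, 316, 313, 314, 322, 331, 338, 341, 335, 312, 279, 277, 291, 291, 292, 293, 290, 289]
depth 0.2816687173466485 34mm = 52.026803417679204 px in 1.5x
335 L [549, 540, 513, 505, 465, 367, 336, 333, 293, 278, 283, 284, 286, 289, 292, 289, 284, 283, 296, 318, 333, 337, 333, 333, 332, 331, 329, 327] R [335, 330, 325, 322, 318, 312, 307, 315, 328, 333, 338, 335, 325, 292, 270, 281, 283, 282, 284, 284]
depth 0.2868161682540974 34mm = 51.09308542648584 px in 1.5x
```

The rail's pitch fits about 0.35 rad, with the grasp about 2 mm ahead of rail_grip. Now a final correction to the focus point.

```bash
python3 -m crank '[[[-4.5,8,-4,-0.007,0.5],[0,0,0,0,0.5],[0,0,0,0,0.5],[0,0,0,0,0.5]]]' 40
cat > te.py <<'E'
from h import *
Q=[]
for i in range(6):
    w=get_image("wrist");Q.append(tool())
p=np.mean([q[:3,3] for q in Q],0);yw=np.mean([np.arctan2(-q[0,1],q[1,1]) for q in Q]);print(p,yw,ctrl.get_state()["grip_force"])
F=np.array([.666,.312,.281])-.12*np.array([np.cos(.35)*np.cos(.655),np.cos(.35)*np.sin(.655),np.sin(.35)])
t=p+[0,0,.018]+.0805*np.array([np.cos(.35)*np.cos(yw),np.cos(.35)*np.sin(yw),np.sin(.35)]);e=F-t
print("tenon",t,"focus",F,"tool shift mm",Q[-1][:3,:3].T@e*1000)
np.savez("f6",p=w["pixels"])
E
python3 te.py
python3 - <<'E'
import numpy as np
p=np.load("f6.npz")["p"].astype(float)
print([int(x) for x in p[152:168,238:272].mean(1).sum(1)],[int(x) for x in p[166:173,216:232].mean(0).sum(1)],[int(x) for x in p[166:173,280:298].mean(0).sum(1)])
E
```

```text
time: 15.92
position: [0.5167, 0.1992, 0.1951]
tool_rot: [-1.015, 2.973, -0.0]
ft_force: [0.4, 1.5, -1.7]
grip_width: 0.386
grip_force: 40.0
[0.51679281 0.19885955 0.19491413] 0.6570802324491058 39.999091951176524
tenon [0.57666675 0.24504852 0.2405174 ] focus [0.57660389 0.24333269 0.23985226] tool shift mm [ 1.09757804 -1.32031389  0.66522807]
[378, 383, 386, 390, 393, 396, 371, 405, 559, 623, 620, 621, 621, 621, 621, 620] [441, 438, 434, 429, 420, 410, 585, 633, 630, 627, 625, 625, 624, 623, 623, 621] [609, 609, 609, 607, 610, 613, 598, 471, 329, 303, 256, 256, 255, 255, 254, 254, 256, 257]
```

```bash
python3 -m crank '[[[1,-1,0.5,0,0.5],[0,0,0,0,0.5],[0,0,0,0,0.5],[0,0,0,0,0.5],[0,0,0,0,0.5],[0,0,0,0,0.5],[0,0,0,0,0.5],[0,0,0,0,0.5]]]' 40 && python3 te.py && python3 -c "
from bench import job
print(job.close_job())"
```

```text
time: 16.88
position: [0.5166, 0.1976, 0.1944]
tool_rot: [-1.014, 2.973, 0.0]
ft_force: [-0.2, -0.4, -0.3]
grip_width: 0.386
grip_force: 40.0
[0.5166353  0.19763006 0.19445058] 0.6572516727281137 39.999245326034725
tenon [0.57650131 0.2438293  0.24005385] focus [0.57660389 0.24333269 0.23985226] tool shift mm [ 0.22219597 -0.45582931  0.20155026]
the job is handed in; nothing more can be done
None
```

I closed the caliper on the tenon (about 5 mm of spring, from the force reading), drew the jaw back, and handed in the job with the rail held still at the focus point. By my measurements the tenon end is about 1 mm from the estimated focus point and the tilt about 0.35 rad, but the verdict wasn't shown, and I had used all my picture views so I couldn't check the final pose by eye.

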